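# Third hand on a junction-box lid

## Task

Put the loose grey lid on the open junction box on the plywood board, its rails down in the box mouth and its edges square with the box, and press it straight down on the sponge gasket with a steady push of about 10 N, so that the gasket is squeezed roughly half-way and a colleague can drive the corner screws. Never bear down hard on it, and leave the other things on the desk where they are. Keep the push steady for a good two seconds and finish while still holding the lid pressed down: do not let go.

Things in the scene. Friction and masses are not known exactly. Their poses are not given: they have to be found in the camera images.
- lid_grip (a point): Grey junction-box lid, about 0.13 kg, lying right way up on the desk at the right. The point is the centre of its raised middle, the part to grip: 40 mm (x) by 66 mm (y) by 20 mm high. The point is 10 mm above the flange that surrounds it, 10 mm under the lid's top and 28 mm above the desk as it lies. z up, y along the lid's long side; the lid also fits turned half a turn.
- lid_face (a point): Centre of the underside of the lid's flange (94 mm x, 124 mm y, 4 mm thick, a screw in each corner), which bears on the gasket; 14 mm below lid_grip, same axes. Below it four round-nosed locating rails, 75 mm (x) by 105 mm (y) over the outsides, reach 14 mm down into the box mouth; the lid lies on them at the start.
- box_mouth (a point): Centre of the open mouth of the grey junction box, level with its rigid rim, 67 mm above the desk. Outside 92 mm (x) by 122 mm (y), mouth 80 by 110 mm (2.5 mm play each side of the rails); z up. Box, 15 mm plywood board (170 x 320 mm) and the white conduit stub at each end are fixed together and do not move; they stand differently each time.
- gasket (a joint): Squeeze, in m, of the black sponge gasket round the box rim: 0 = free, its top 8 mm above the rim; 0.008 = squeezed flat, lid on the rigid rim. It springs back with about 2 N per mm (10 N at 5 mm), which the lid's weight and the push together balance.
- lid: The same lid; origin at the centre of its underside (between the feet of the rails), 28 mm below lid_grip, same axes.
- box: The junction box; origin at the centre of its underside, 52 mm below box_mouth, same axes.
- screw_box: Small brown box of screws, 56 x 85 x 42 mm, back left; leave alone.
- tape_measure: Tape measure lying on its side, 62 x 83 x 38 mm, behind the lid at the right; leave alone.
- pliers: Combination pliers, 56 x 167 x 14 mm, behind and right of the board; leave alone.
- marker: Marker pen, 17 x 132 x 18 mm, lying behind the board; leave alone.

How it is judged:
By the outcome, as a careful person would: the job done as asked, in the order asked, and still so for the second after the job is handed in, while the arm keeps its last pose, push and grip.
It also fails if it takes over 45 s, if anything falls off the work surface, if the arm or the gripper's body presses on something with over 40 N, if the wrist force passes 120 N, or if a joint passes its speed limit or range.

## Robot

A 6-joint arm with a two-finger parallel gripper is mounted at the origin on a cart in front of the work surface, level with it; the furniture and walls round the work are solid. World frame = base frame: x ahead of the robot, y to its left, z up, the work surface at z = 0. Lengths are in mm, angles in rad, forces in N, time in s.
With the tool pointing down it reaches from about 300 to 875 mm from the base axis. Payload 6.4 kg.
Tool frame: the origin (TCP) lies midway between the tips of the shut fingers; the grasp point (between the pads) lies 19 mm behind it (ctrl.grasp_offset is the distance from the TCP to the grasp point, in mm); z points along the fingers, y is the line along which they close (so a half turn about z gives the same grasp; the last joint's range is limited). The gripper opens to 85 mm and grips with 20 to 120 N. Pads are 22 mm wide; open, the fingers measure 114 mm over their backs; the gripper's body (76 mm by 85 mm) begins 54 mm behind the grasp point. The pads swing forward as they close: fully open they stand 13 mm farther back than shut.
Start: joints at [1.001, 0.181, 1.607, -0, 1.354, -0.206], TCP at [204.591, 537.386, 231.288] pointing down, gripper open.
Joint ranges: [-2.99, 2.99], [-0.89, 2.07], [0.3, 2.58], [-1.14, 4.28], [0, 2.63], [-3.12, 3.12]. Speed limits (rad/s): [2.57, 2.57, 3.01, 3.14, 3.14, 3.14].

## Interface

Orientations are given as [roll, pitch, yaw] about the fixed x, y, z axes, in that order (R = Rz(yaw) Ry(pitch) Rx(roll)).
In Python, from workcell import ctrl, viewer gives the robot as it stands.
- The arm moves only by the tool drive_tool, never from a script. Its argument "rows" is a list of rows, each an object with "xyz": the shift along the world's x, y, z as a fraction of full scale, a list of three; "rotation": the turn, a rotation vector about the world's x, y, z as a fraction of full scale, a list of three; "grip": the opening, from 0 (shut) to 1 (fully open). A call has exactly 8 rows; each row shifts and turns the commanded pose from where the row before left it; what a row does not reach is not made up. Full scale, the value 1, is 0.25 m for a shift and 180 degrees for a turn. A row lasts 1/8 s, in which the tool goes at most 62.5 mm and 10.7 degrees, less where a joint would pass 70% of its speed; a pose out of reach is approached as far as the arm can. A call with a number of a shift or a turn outside -1 to 1 is refused whole. A call with a gripper value outside its range is refused whole. The fingers move at their own pace and stop on an object; "squeeze" is the grip in N (left out, the last holds). Time passes only in rows, so rows that do not move let the fingers close, or fill a call up. It gives the time, the measured TCP pose, the force, the opening and the grip force at its end, in the units of the state.
- ctrl.read_state(): the state, without advancing time (a new reading comes with each control period).
- viewer.snapshot(name): name is "scene" or "side" or "wrist"; returns the picture (420x560x3 uint8, red, green, blue); there is no depth.
- viewer.calibration(name): a dict with "fx", "fy", "cx", "cy" (pixels), "R" (3x3) and "t" (3): a world point X has camera coordinates R X + t. Camera axes: x right, y down, z forward; pixel columns grow to the right and rows downward; lengths in mm; the calibration is good to about 2 mm. A picture is of the moment at which its call begins: read the wrist's pose just before it. calibration takes no time and is no camera call; for the wrist camera it gives the pose at the moment of the call.
- ctrl.sign_off(): hands the job in; it is judged then, once.
The state is a dict: "clock": time; "qpos": joint angles; "joint_vel": joint speeds; "joint_torque": joint torques, N m; "eef_pos": TCP position; "ee_rot": TCP orientation; "ft_force": force on the tool from outside, world axes, zero at the start; "wrist_torque": the same for the moment, N m; "finger_gap": finger opening in mm; "finger_force": force on a finger pad.
Only numpy, scipy, OpenCV 4.12 (cv2) and the standard library are available. Lean on these libraries where they do the work, as an engineer would, in place of code of your own. Each camera call takes 0.05 s, during which the arm holds its last target. There are 200 camera calls.

## Working session

There is one attempt and no reset: what is moved stays moved. The work goes in short steps, Python scripts to look and compute and a tool call to move; the robot and the scene stay as the last step left them, time stands still between calls to the robot, and variables do not carry over. Pictures are saved under pics/ and viewed, at most 10 in all, crops included, and the job is handed in when it is done.

Besides the shell and the picture viewer there is one more tool, called after ">>>" by a JSON object that holds its "fn" and its "kwargs". drive_tool: Moves the arm, as the interface text tells. Its arguments: {"type":"object","properties":{"rows":{"type":"array"},"squeeze":{"type":"number"}},"required":["rows"]}

```bash
mkdir -p pics; python3 - <<'E'
from workcell import ctrl, viewer
import cv2,numpy as np
for n in("scene","side"):
    im=viewer.snapshot(n); cv2.imwrite(f"pics/{n}0.png",im[:,:,::-1])
    c=viewer.calibration(n); print(n,{k:np.round(v,3).tolist() for k,v in c.items()})
s=ctrl.read_state(); print(s); print(ctrl.grasp_offset)
E
```

```text
scene {'fx': 486.13, 'fy': 486.13, 'cx': 282.008, 'cy': 206.975, 'R': [[0.734, -0.679, -0.012], [-0.495, -0.522, -0.694], [0.465, 0.516, -0.719]], 't': [-477.223, 318.08, 1202.095]}
side {'fx': 536.649, 'fy': 536.649, 'cx': 290.176, 'cy': 216.042, 'R': [[-0.987, -0.159, 0.005], [-0.103, 0.614, -0.782], [0.121, -0.773, -0.623]], 't': [555.191, 170.495, 1178.893]}
{'clock': 0.1, 'qpos': array([ 1.00068839e+00,  1.81450070e-01,  1.60788778e+00,  3.38086055e-05,
        1.35384053e+00, -2.06288383e-01]), 'joint_vel': array([-9.69274265e-06, -3.68629391e-03, -1.30605248e-03, -2.91377543e-04,
       -5.50376449e-04, -2.46027022e-03]), 'joint_torque': array([ 1.01727121e-03, -4.45881844e+01, -3.52229977e+01,  1.50951558e-05,
        4.15990929e-03,  3.17971671e-05]), 'eef_pos': array([204.30592858, 536.94957278, 230.4934172 ]), 'ee_rot': array([-3.14004730e+00, -3.57107127e-04,  2.77776552e+00]), 'ft_force': array([ 0.25279828, -0.86240803, -0.45716062]), 'wrist_torque': array([-0.046152  ,  0.02558357, -0.00328571]), 'finger_force': 0.0, 'finger_gap': 85.56933230516834}
18.700000000000003
```

View pics/scene0.png

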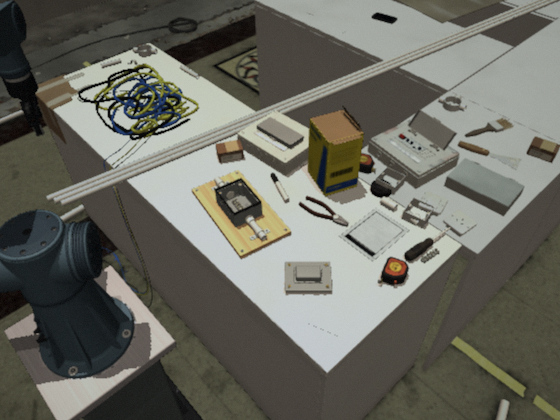

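View pics/side0.png

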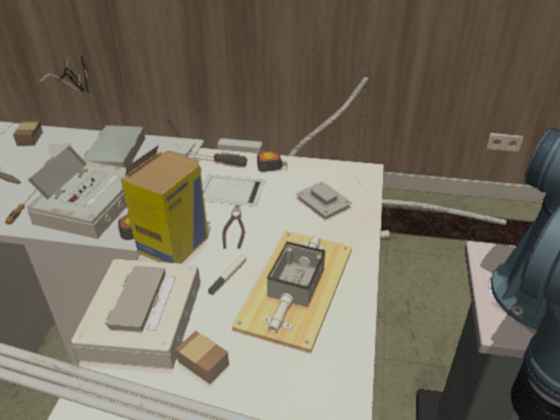

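The scene view shows the lid at about (308,277) and the box mouth at about (238,198), with white pipes crossing from (50,198) to (560,0). The side view has the lid at (324,199), the box at (297,270), and the pipes from (0,350) to (215,415). I'll work out the pipes' height and coarse positions for the lid and box.

```bash
cat > h.py <<'E'
import numpy as np,cv2
from workcell import ctrl, viewer
def ray(c,u,v):
    R=np.array(c["R"]);t=np.array(c["t"])
    d=R.T@np.array([(u-c["cx"])/c["fx"],(v-c["cy"])/c["fy"],1]); return -R.T@t,d/np.linalg.norm(d)
def onz(c,p,z):
    o,d=ray(c,*p); return o+d*(z-o[2])/d[2]
def proj(c,X):
    q=np.array(c["R"])@X+np.array(c["t"]); return np.array([c["fx"]*q[0]/q[2]+c["cx"],c["fy"]*q[1]/q[2]+c["cy"]])
E
python3 - <<'E'
from h import *
S=viewer.calibration("scene");D=viewer.calibration("side")
def plane(c,a,b):
    o,d=ray(c,*a);_,e=ray(c,*b);n=np.cross(d,e);n/=np.linalg.norm(n);return n,n@o
for a,b in [(((52,198),(555,0)),((0,345),(215,407)))]:
    n1,k1=plane(S,*a);n2,k2=plane(D,*b);d=np.cross(n1,n2);d/=np.linalg.norm(d)
    for y in(-200,0,250,537):
        print(y,np.linalg.solve(np.array([n1,n2,[0,1,0]]),[k1,k2,y]).round())
    print(d)
    o,r=ray(S,52,198);print("end", np.round([o+r*s for s in(400,600,800,1000,1200)]))
print("lid",onz(S,(308,272),38).round(),onz(D,(324,193),38).round())
print("box",onz(S,(238,197),67).round(),onz(D,(298,258),67).round())
print("lid corners S",[onz(S,p,18).round() for p in((287,264),(331,263),(331,291),(286,291))])
print("box corners S",[onz(S,p,75).round() for p in((216,188),(237,178),(261,201),(238,217))])
print("wrist",{k:np.round(v,2).tolist() for k,v in viewer.calibration("wrist").items()})
E
```

```text
-200 [4768. -200.  -19.]
0 [ 3.399e+03  0.000e+00 -1.000e+00]
250 [1688.  250.   21.]
537 [-276.  537.   47.]
[ 0.98941265 -0.14455828 -0.01286512]
end [[  -6. -472.  827.]
 [  17. -319.  700.]
 [  40. -166.  573.]
 [  63.  -13.  446.]
 [  86.  140.  320.]]
lid [ 510. -253.   38.] [ 512. -242.   38.]
box [537.  68.  67.] [538.  46.  67.]
lid corners S [array([ 498., -185.,   18.]), array([ 588., -265.,   18.]), array([ 521., -327.,   18.]), array([ 436., -247.,   18.])]
box corners S [array([508., 136.,  75.]), array([582., 127.,  75.]), array([570.,   2.,  75.]), array([481.,  -1.,  75.])]
wrist {'fx': 326.71, 'fy': 326.71, 'cx': 284.01, 'cy': 207.91, 'R': [[0.36, 0.93, -0.0], [0.9, -0.34, 0.26], [0.24, -0.09, -0.97]], 't': [-575.39, -34.06, 378.08]}
```

>>> {"fn": "drive_tool", "kwargs": {"rows": [{"xyz": [0.05,-0.07,0.05],"rotation": [0,0,-0.02],"grip": 1},{"xyz": [0.11,-0.16,0.05],"rotation": [0,0,-0.04],"grip": 1},{"xyz": [0.13,-0.19,0.02],"rotation": [0,0,-0.04],"grip": 1},{"xyz": [0.13,-0.19,0],"rotation": [0,0,-0.04],"grip": 1},{"xyz": [0.13,-0.19,0],"rotation": [0,0,-0.04],"grip": 1},{"xyz": [0.13,-0.19,0],"rotation": [0,0,-0.04],"grip": 1},{"xyz": [0.13,-0.19,0],"rotation": [0,0,-0.04],"grip": 1},{"xyz": [0.13,-0.19,0],"rotation": [0,0,-0.04],"grip": 1}]}}

```text
clock: 1.1
eef_pos: [440.4, 192.3, 262.2]
ee_rot: [3.14, 0.0, 1.829]
ft_force: [0.8, 0.5, 0.6]
finger_gap: 85.1
finger_force: 0.0
```

>>> {"fn": "drive_tool", "kwargs": {"rows": [{"xyz": [0.13,-0.19,0],"rotation": [0,0,-0.04],"grip": 1},{"xyz": [0.13,-0.19,0],"rotation": [0,0,-0.04],"grip": 1},{"xyz": [0.1,-0.14,0],"rotation": [0,0,-0.04],"grip": 1},{"xyz": [0.03,-0.05,0],"rotation": [0,0,-0.01],"grip": 1},{"xyz": [0,0,0],"rotation": [0,0,0],"grip": 1},{"xyz": [0,0,0],"rotation": [0,0,0],"grip": 1},{"xyz": [0,0,0],"rotation": [0,0,0],"grip": 1},{"xyz": [0,0,0],"rotation": [0,0,0],"grip": 1}]}}

```text
clock: 2.1
eef_pos: [536.7, 53.3, 261.5]
ee_rot: [3.141, -0.0, 1.429]
ft_force: [-0.1, 0.3, -0.2]
finger_gap: 85.5
finger_force: 0.0
```

```bash
python3 - <<'E'
from h import *
import pickle
s=ctrl.read_state();c=viewer.calibration("wrist");im=viewer.snapshot("wrist")
print(s["eef_pos"],s["ee_rot"],s["ft_force"])
pickle.dump((c,im),open("boxw.pkl","wb"));cv2.imwrite("pics/box.png",im[:,:,::-1])
E
```

```text
[536.73789411  53.33909392 261.46413321] [ 3.14140908e+00 -5.36085938e-05  1.42867225e+00] [-0.08775207  0.30414652 -0.24842199]
```

View pics/box.png

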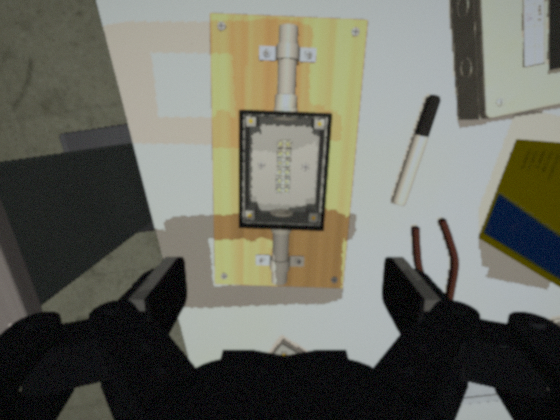

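The wrist view looks straight down on the box. The gasket's outer corners are at about (240,110), (331,112), (324,230) and (238,228), and none of the box's outer sides are visible.

```bash
cat >> h.py <<'E'
def rect(c,mask,z,seed):
    n,l,st,_=cv2.connectedComponentsWithStats(mask.astype(np.uint8))
    # component with largest area near seed
    r=l[seed[1]-70:seed[1]+70,seed[0]-70:seed[0]+70]; b=np.bincount(r[r>0],minlength=n); k=b.argmax()
    ct=max(cv2.findContours((l==k).astype(np.uint8),0,cv2.CHAIN_APPROX_NONE)[0],key=cv2.contourArea)[:,0]
    W=np.array([onz(c,p,z)[:2] for p in ct],np.float32)
    return ct,W,cv2.minAreaRect(W)
E
python3 - <<'E'
from h import *
import pickle
c,im=pickle.load(open("boxw.pkl","rb"))
print(-np.array(c["R"]).T@c["t"])
for th in(45,60,75):
    m=im.max(2)<th; m[:, :225]=0;m[:,345:]=0; m[245:]=0; m[:98]=0
    ct,W,r=rect(c,m,75,(283,170)); print(th,ct.min(0),ct.max(0),r,cv2.boxPoints(r).round(1).tolist())
    # robust per-side lines
    a=cv2.approxPolyDP(cv2.convexHull(W).astype(np.float32),6,True)[:,0];print(a.round(1).tolist())
E
```

```text
[546.79450548 118.83877636 404.57329629]
45 [240 211] [323 229] ((529.6024780273438, 18.810054779052734), (19.849374771118164, 87.6010513305664), 81.8763656616211) [[484.79998779296875, 15.199999809265137], [571.5999755859375, 2.799999952316284], [574.4000244140625, 22.399999618530273], [487.6000061035156, 34.79999923706055]]
[[574.2000122070312, 22.5], [487.1000061035156, 28.299999237060547], [485.29998779296875, 18.5], [569.9000244140625, 3.0]]
60 [240 111] [330 229] ((538.474609375, 67.89857482910156), (118.91033172607422, 87.62825012207031), 79.7220230102539) [[484.79998779296875, 17.200000762939453], [571.0, 1.600000023841858], [592.2000122070312, 118.5999984741211], [506.0, 134.1999969482422]]
[[506.79998779296875, 133.5], [485.29998779296875, 18.5], [571.0, 2.9000000953674316], [591.7000122070312, 117.5999984741211]]
75 [239 111] [330 229] ((538.5302734375, 68.12762451171875), (119.5198745727539, 89.06037902832031), 79.64244079589844) [[484.0, 17.299999237060547], [571.5999755859375, 1.2999999523162842], [593.0999755859375, 118.9000015258789], [505.5, 134.89999389648438]]
[[505.8999938964844, 133.60000610351562], [484.29998779296875, 18.600000381469727], [571.0, 2.9000000953674316], [591.7000122070312, 117.5999984741211]]
```

>>> {"fn": "drive_tool", "kwargs": {"rows": [{"xyz": [-0.01,-0.12,0],"rotation": [0,0,0.04],"grip": 1},{"xyz": [-0.01,-0.18,0],"rotation": [0,0,0.05],"grip": 1},{"xyz": [-0.01,-0.2,0],"rotation": [0,0,0.05],"grip": 1},{"xyz": [-0.01,-0.2,0],"rotation": [0,0,0.05],"grip": 1},{"xyz": [-0.01,-0.2,-0.04],"rotation": [0,0,0.05],"grip": 1},{"xyz": [-0.01,-0.2,-0.04],"rotation": [0,0,0.05],"grip": 1},{"xyz": [0,-0.08,-0.02],"rotation": [0,0,0.02],"grip": 1},{"xyz": [0,0,0],"rotation": [0,0,0],"grip": 1}]}}

```text
clock: 3.15
eef_pos: [521.6, -243.5, 235.6]
ee_rot: [-3.141, -0.001, 2.398]
ft_force: [0.1, 0.6, 0.4]
finger_gap: 85.6
finger_force: 0.0
```

>>> {"fn": "drive_tool", "kwargs": {"rows": [{"xyz": [0,0,0],"rotation": [0,0,0],"grip": 1},{"xyz": [0,0,0],"rotation": [0,0,0],"grip": 1},{"xyz": [0,0,0],"rotation": [0,0,0],"grip": 1},{"xyz": [0,0,0],"rotation": [0,0,0],"grip": 1},{"xyz": [0,0,0],"rotation": [0,0,0],"grip": 1},{"xyz": [0,0,0],"rotation": [0,0,0],"grip": 1},{"xyz": [0,0,0],"rotation": [0,0,0],"grip": 1},{"xyz": [0,0,0],"rotation": [0,0,0],"grip": 1}]}}

```text
clock: 4.15
eef_pos: [522.1, -242.6, 236.3]
ee_rot: [3.142, -0.0, 2.401]
ft_force: [-0.1, -0.3, -0.1]
finger_gap: 85.4
finger_force: 0.0
```

```bash
python3 - <<'E'
from h import *
import pickle
s=ctrl.read_state();c=viewer.calibration("wrist");im=viewer.snapshot("wrist")
print(s["eef_pos"],s["ee_rot"],s["ft_force"])
pickle.dump((c,im),open("lidw.pkl","wb"));cv2.imwrite("pics/lid.png",im[:,:,::-1])
E
```

```text
[ 522.07189386 -242.64080885  236.25896472] [ 3.14156358e+00 -6.79914341e-05  2.40068887e+00] [-0.11655362 -0.30108162 -0.09191266]
```

View pics/lid.png

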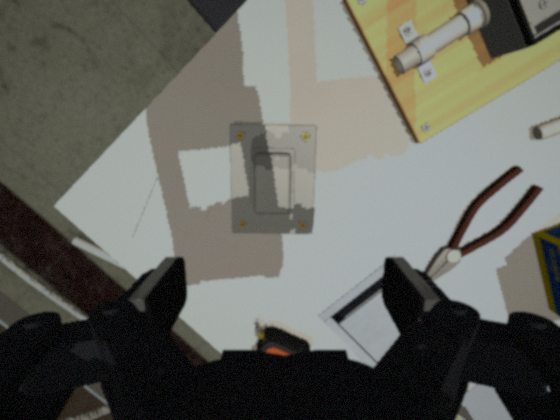

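The lid's flange corners are at about (231,123), (316,125), (314,233) and (232,233), with brass screws inset in each corner. The raised middle runs from about (253,152) to (291,213), and shadow falls across it. The gasket fit gives the box centre as (538.5,68), long axis at 79.7°.

```bash
python3 - <<'E'
from h import *
import pickle
c,im=pickle.load(open("lidw.pkl","rb"))
crop=im[105:255,210:340]; cv2.imwrite("pics/lidc.png",cv2.resize(crop,None,fx=4,fy=4,interpolation=cv2.INTER_CUBIC)[:,:,::-1])
# screws: brass = saturated
h=cv2.cvtColor(im,cv2.COLOR_RGB2HSV); m=(h[...,1]>110)&(h[...,2]>90); q=np.zeros_like(m);q[115:245,222:325]=1;m&=q.astype(bool)
n,l,st,ce=cv2.connectedComponentsWithStats(m.astype(np.uint8))
for i in range(1,n):
    if st[i,4]>5: print(st[i],ce[i].round(1),onz(c,ce[i],19).round(1))
P=[onz(c,p,18).round(1) for p in((230.5,123),(316,125),(314,233),(232,233))];print(P,np.mean(P,0))
E
```

```text
[237 132   6   7  30] [239.8 135.1] [ 453.8 -243.1   19. ]
[303 134   5   5  22] [304.9 136.1] [ 501.9 -192.    19. ]
[239 222   6   5  25] [241.4 224. ] [ 526.8 -312.1   19. ]
[300 223   5   5  22] [302.1 224.9] [ 575. -261.   19.]
[array([ 438. , -241.7,   18. ]), array([ 501.3, -175.5,   18. ]), array([ 592.2, -257.5,   18. ]), array([ 527.5, -328.2,   18. ])] [ 514.75  -250.725   18.   ]
```

View pics/lidc.png

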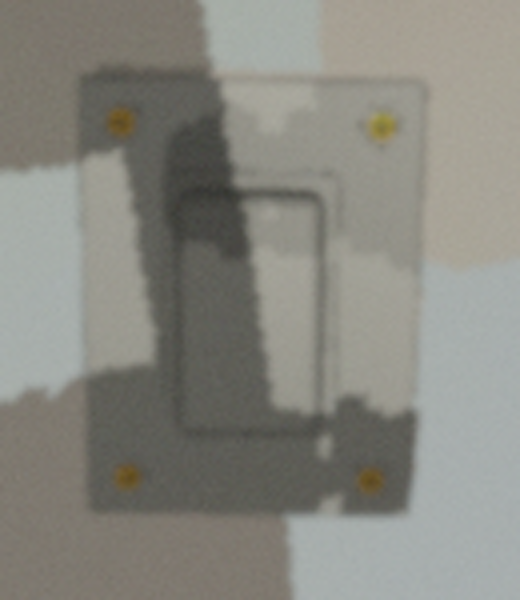

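The four screws give the lid centre as (514.5,-251.5) and yaw as 46.6°. From the finger geometry, the TCP needs to be at about z=19 so the tips clear the flange when the fingers close.

>>> {"fn": "drive_tool", "kwargs": {"rows": [{"xyz": [-0.01,-0.016,-0.1],"rotation": [0,0,-0.005],"grip": 1},{"xyz": [-0.01,-0.01,-0.2],"rotation": [0,0,0],"grip": 1},{"xyz": [-0.01,-0.01,-0.2],"rotation": [0,0,0],"grip": 1},{"xyz": [0,0,-0.18],"rotation": [0,0,0],"grip": 1},{"xyz": [0,0,-0.1],"rotation": [0,0,0],"grip": 1},{"xyz": [0,0,-0.05],"rotation": [0,0,0],"grip": 1},{"xyz": [0,0,-0.02],"rotation": [0,0,0],"grip": 1},{"xyz": [0,0,0],"rotation": [0,0,0],"grip": 1}]}}

```text
clock: 5.2
eef_pos: [515.2, -252.0, 24.5]
ee_rot: [3.141, 0.001, 2.385]
ft_force: [0.1, 0.1, 1.1]
finger_gap: 85.3
finger_force: 0.0
```

>>> {"fn": "drive_tool", "kwargs": {"rows": [{"xyz": [0,0,-0.02],"rotation": [0,0,0],"grip": 1},{"xyz": [0,0,0],"rotation": [0,0,0],"grip": 0.6},{"xyz": [0,0,0],"rotation": [0,0,0],"grip": 0.5},{"xyz": [0,0,0],"rotation": [0,0,0],"grip": 0.4},{"xyz": [0,0,0],"rotation": [0,0,0],"grip": 0.3},{"xyz": [0,0,0],"rotation": [0,0,0],"grip": 0.3},{"xyz": [0,0,0],"rotation": [0,0,0],"grip": 0.3},{"xyz": [0,0,0],"rotation": [0,0,0],"grip": 0.3}], "squeeze": 60}}

```text
clock: 6.2
eef_pos: [515.1, -252.0, 19.4]
ee_rot: [3.141, 0.001, 2.385]
ft_force: [0.0, -0.1, 5.9]
finger_gap: 38.7
finger_force: 61.2
```

```bash
python3 - <<'E'
from h import *
import pickle
s=ctrl.read_state();c=viewer.calibration("wrist");im=viewer.snapshot("wrist")
print(s["eef_pos"],s["ee_rot"],s["ft_force"],s["finger_gap"])
pickle.dump((c,im,s),open("g.pkl","wb"));cv2.imwrite("pics/g.png",im[:,:,::-1])
E
```

```text
[ 515.08573234 -251.96089011   19.40663036] [3.14146508e+00 1.19726810e-03 2.38513367e+00] [ 0.00773999 -0.07824349  5.86517275] 38.70329756728606
```

View pics/g.png

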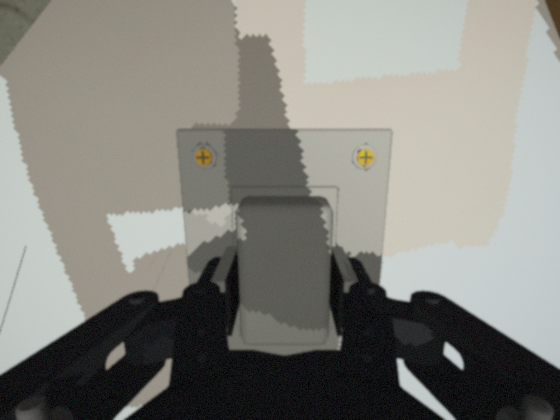

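The grasp took: the lid is held square and centred, with the two visible screws at (203,157) and (366,157). I'll measure the lid's offset in the tool frame.

```bash
python3 - <<'E'
from h import *
import pickle
c,im,s=pickle.load(open("g.pkl","rb"))
h=cv2.cvtColor(im,cv2.COLOR_RGB2HSV); m=(h[...,1]>110)&(h[...,2]>90); q=np.zeros_like(m);q[140:175,185:385]=1;m&=q
n,l,st,ce=cv2.connectedComponentsWithStats(m.astype(np.uint8))
P=[]
for i in range(1,n):
    if st[i,4]>40: P.append(onz(c,ce[i],19)); print(st[i],ce[i],P[-1])
P=np.array(P);d=P[1]-P[0];print("dist",np.linalg.norm(d),"ang",np.degrees(np.arctan2(d[1],d[0])))
psi=s["ee_rot"][2];tx=np.array([np.cos(psi),np.sin(psi)]);ty=np.array([np.sin(psi),-np.cos(psi)])
for p in list(P)+[P.mean(0)]: r=p[:2]-s["eef_pos"][:2]; print("tool x,y",r@tx,r@ty)
print("psi deg",np.degrees(psi))
E
```

```text
[195 149  17  17 204] [203.00980392 156.68627451] [ 455.16062177 -242.43731278   19.        ]
[358 150  16  16 180] [364.96111111 156.95555556] [ 503.72438567 -191.12259855   19.        ]
dist 70.6515326162779 ang 46.57769729300913
tool x,y 50.11830362832667 -34.20340691153841
tool x,y 50.01916753831643 36.44805615232629
tool x,y 50.068735583321555 1.1223246203939412
psi deg 136.65809302129108
```

>>> {"fn": "drive_tool", "kwargs": {"rows": [{"xyz": [0,0,0.04],"rotation": [0,0,0],"grip": 0.3},{"xyz": [0,0,0.1],"rotation": [0,0,0],"grip": 0.3},{"xyz": [0,0,0.14],"rotation": [0,0,0],"grip": 0.3},{"xyz": [0,0,0.12],"rotation": [0,0,0],"grip": 0.3},{"xyz": [0,0.06,0.06],"rotation": [0,0,-0.02],"grip": 0.3},{"xyz": [0.01,0.12,0.02],"rotation": [0,0,-0.03],"grip": 0.3},{"xyz": [0.01,0.14,0],"rotation": [0,0,-0.04],"grip": 0.3},{"xyz": [0.01,0.16,0],"rotation": [0,0,-0.04],"grip": 0.3}]}}

```text
clock: 7.25
eef_pos: [521.7, -130.7, 138.9]
ee_rot: [-3.141, -0.0, 1.972]
ft_force: [-0.5, -0.1, -1.3]
finger_gap: 39.0
finger_force: 60.5
```

>>> {"fn": "drive_tool", "kwargs": {"rows": [{"xyz": [0.01,0.16,0],"rotation": [0,0,-0.04],"grip": 0.3},{"xyz": [0.01,0.16,0],"rotation": [0,0,-0.04],"grip": 0.3},{"xyz": [0.01,0.16,0],"rotation": [0,0,-0.04],"grip": 0.3},{"xyz": [0.01,0.14,0],"rotation": [0,0,-0.03],"grip": 0.3},{"xyz": [0.01,0.12,0],"rotation": [0,0,-0.0265],"grip": 0.3},{"xyz": [0.01,0.06,0],"rotation": [0,0,-0.01],"grip": 0.3},{"xyz": [0.01,0,0],"rotation": [0,0,0],"grip": 0.3},{"xyz": [0,0,0],"rotation": [0,0,0],"grip": 0.3}]}}

```text
clock: 8.25
eef_pos: [539.6, 67.8, 138.8]
ee_rot: [-3.141, 0.0, 1.391]
ft_force: [0.3, 0.1, -1.0]
finger_gap: 38.9
finger_force: 60.5
```

```bash
python3 - <<'E'
from h import *
import pickle
s=ctrl.read_state();c=viewer.calibration("wrist");im=viewer.snapshot("wrist")
print(s["eef_pos"],s["ee_rot"],np.degrees(s["ee_rot"][2]),s["ft_force"],s["finger_gap"])
pickle.dump((c,im,s),open("o.pkl","wb"));cv2.imwrite("pics/o.png",im[:,:,::-1])
E
```

```text
[539.5539459   67.84177466 138.75203887] [-3.14133696e+00  3.91892883e-04  1.39133455e+00] 79.71759735333123 [ 0.30789683  0.05354968 -1.01459668] 38.919993651051755
```

View pics/o.png

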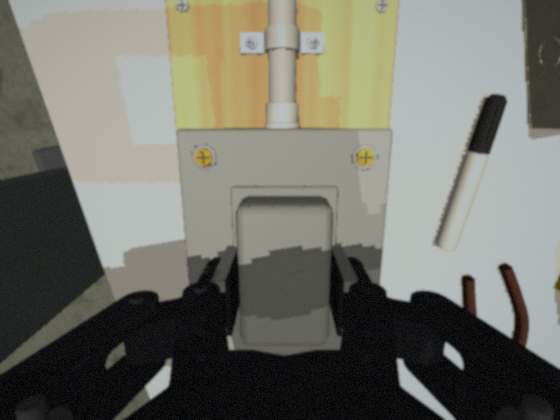

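The lid hangs level and looks parallel with the board. The board's edges meet the lid edge at about (175,128) and (390,128), and the conduit is centred near column 282. I'll check the midline numerically.

```bash
python3 - <<'E'
from h import *
import pickle
c,im,s=pickle.load(open("o.pkl","rb"))
psi=s["ee_rot"][2];tx=np.array([np.cos(psi),np.sin(psi)]);ty=np.array([np.sin(psi),-np.cos(psi)])
h=cv2.cvtColor(im,cv2.COLOR_RGB2HSV); m=(h[...,1]>70)
L=[];R=[];Cd=[]
for v in range(10,122,4):
    r=np.where(m[v,120:440])[0]+120; L.append(onz(c,(r.min()-.5,v),15));R.append(onz(c,(r.max()+.5,v),15))
for v in range(66,100,3):
    k=np.where(~m[v,240:330])[0]+240; Cd.append([*onz(c,((k.min()+k.max())/2,v),40),k.max()-k.min()])
f=lambda A:np.polyfit([(p[:2]-s["eef_pos"][:2])@tx for p in A],[(p[:2]-s["eef_pos"][:2])@ty for p in A],1)
l,r=f(L),f(R);cd=f([np.array(x) for x in Cd]);print("board L,R slope/offset at lid",l,r,"mid",(l+r)/2,"conduit",cd, Cd[0],Cd[-1])
# same for earlier box view: where was box centre / conduit vs world
c2,im2=pickle.load(open("boxw.pkl","rb"))
h2=cv2.cvtColor(im2,cv2.COLOR_RGB2HSV)[...,1]>70
L=[];R=[]
for v in list(range(25,100,4))+list(range(232,250,3)):
    q=np.where(h2[v,195:385])[0]+195; L.append(onz(c2,(q.min()-.5,v),15));R.append(onz(c2,(q.max()+.5,v),15))
l,r=f(L),f(R);print("earlier board",l,r,(l+r)/2,"boxcentre rel", (np.array([538.5,68])-s["eef_pos"][:2])@tx,(np.array([538.5,68])-s["eef_pos"][:2])@ty)
E
```

```text
board L,R slope/offset at lid [-1.38584704e-02 -8.35346740e+01] [-1.02101872e-04  8.24996087e+01] mid [-0.00698029 -0.51753263] conduit [ 0.00715289 -1.81586207] [np.float64(556.6823371937378), np.float64(168.81735164533836), np.float64(40.0), np.int64(25)] [np.float64(552.8047735788243), np.float64(147.64157231790128), np.float64(40.0), np.int64(25)]
earlier board [ 6.66604841e-05 -8.50354864e+01] [-2.38039308e-03  8.25398671e+01] [-1.15686630e-03 -1.24780966e+00] boxcentre rel -0.03244514542470486 -1.0652626609255709
```

>>> {"fn": "drive_tool", "kwargs": {"rows": [{"xyz": [-0.007,0.001,-0.02],"rotation": [0,0,0],"grip": 0.3},{"xyz": [0,0,-0.05],"rotation": [0,0,0],"grip": 0.3},{"xyz": [0,0,-0.05],"rotation": [0,0,0],"grip": 0.3},{"xyz": [0,0,-0.03],"rotation": [0,0,0],"grip": 0.3},{"xyz": [0,0,-0.01],"rotation": [0,0,0],"grip": 0.3},{"xyz": [0,0,0],"rotation": [0,0,0],"grip": 0.3},{"xyz": [0,0,0],"rotation": [0,0,0],"grip": 0.3},{"xyz": [0,0,0],"rotation": [0,0,0],"grip": 0.3}]}}

```text
clock: 9.3
eef_pos: [538.1, 68.6, 99.2]
ee_rot: [3.141, -0.0, 1.391]
ft_force: [-0.5, 0.3, -0.6]
finger_gap: 38.4
finger_force: 60.5
```

>>> {"fn": "drive_tool", "kwargs": {"rows": [{"xyz": [0,0,-0.006],"rotation": [0,0,0],"grip": 0.3},{"xyz": [0,0,-0.006],"rotation": [0,0,0],"grip": 0.3},{"xyz": [0,0,-0.006],"rotation": [0,0,0],"grip": 0.3},{"xyz": [0,0,-0.006],"rotation": [0,0,0],"grip": 0.3},{"xyz": [0,0,-0.006],"rotation": [0,0,0],"grip": 0.3},{"xyz": [0,0,0],"rotation": [0,0,0],"grip": 0.3},{"xyz": [0,0,0],"rotation": [0,0,0],"grip": 0.3},{"xyz": [0,0,0],"rotation": [0,0,0],"grip": 0.3}]}}

```text
clock: 10.3
eef_pos: [537.9, 68.6, 91.4]
ee_rot: [3.141, -0.0, 1.391]
ft_force: [-0.0, 0.2, -1.3]
finger_gap: 38.9
finger_force: 60.5
```

```bash
python3 - <<'E'
from h import *
s=ctrl.read_state();print(s["eef_pos"],s["ft_force"],s["wrist_torque"],s["finger_gap"])
a=viewer.snapshot("scene")[165:225,200:280];b=viewer.snapshot("side")[230:310,255:345]
f=lambda x:cv2.resize(x,(390,390),interpolation=cv2.INTER_CUBIC)
cv2.imwrite("pics/two.png",np.hstack([f(a),f(b)])[:,:,::-1])
E
```

```text
[537.89778098  68.61362873  91.36458063] [-0.00652945  0.18463478 -1.2862414 ] [-0.01515801  0.00796769  0.00854893] 38.86195688336097
```

View pics/two.png

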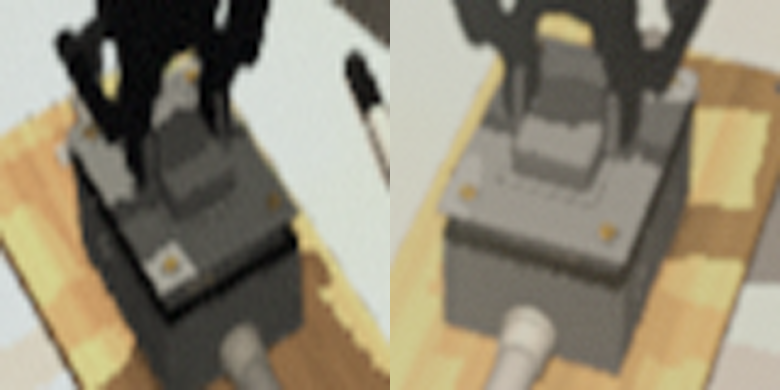

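In both fixed views the lid sits square over the box with an even gap, the rails are entering the mouth, and no contact force shows. I'll keep lowering.

>>> {"fn": "drive_tool", "kwargs": {"rows": [{"xyz": [0,0,-0.006],"rotation": [0,0,0],"grip": 0.3},{"xyz": [0,0,-0.006],"rotation": [0,0,0],"grip": 0.3},{"xyz": [0,0,-0.006],"rotation": [0,0,0],"grip": 0.3},{"xyz": [0,0,-0.006],"rotation": [0,0,0],"grip": 0.3},{"xyz": [0,0,-0.006],"rotation": [0,0,0],"grip": 0.3},{"xyz": [0,0,-0.006],"rotation": [0,0,0],"grip": 0.3},{"xyz": [0,0,0],"rotation": [0,0,0],"grip": 0.3},{"xyz": [0,0,0],"rotation": [0,0,0],"grip": 0.3}]}}

```text
clock: 11.4
eef_pos: [537.9, 68.6, 82.3]
ee_rot: [3.142, -0.0, 1.391]
ft_force: [-0.3, -0.8, -0.6]
finger_gap: 38.6
finger_force: 60.5
```

>>> {"fn": "drive_tool", "kwargs": {"rows": [{"xyz": [0,0,-0.004],"rotation": [0,0,0],"grip": 0.3},{"xyz": [0,0,-0.004],"rotation": [0,0,0],"grip": 0.3},{"xyz": [0,0,-0.004],"rotation": [0,0,0],"grip": 0.3},{"xyz": [0,0,-0.002],"rotation": [0,0,0],"grip": 0.3},{"xyz": [0,0,0],"rotation": [0,0,0],"grip": 0.3},{"xyz": [0,0,0],"rotation": [0,0,0],"grip": 0.3},{"xyz": [0,0,0],"rotation": [0,0,0],"grip": 0.3},{"xyz": [0,0,0],"rotation": [0,0,0],"grip": 0.3}]}}

```text
clock: 12.4
eef_pos: [537.9, 68.6, 78.9]
ee_rot: [3.141, -0.0, 1.391]
ft_force: [-1.1, 0.4, 1.8]
finger_gap: 38.8
finger_force: 60.8
```

>>> {"fn": "drive_tool", "kwargs": {"rows": [{"xyz": [0,0,-0.003],"rotation": [0,0,0],"grip": 0.3},{"xyz": [0,0,-0.003],"rotation": [0,0,0],"grip": 0.3},{"xyz": [0,0,-0.003],"rotation": [0,0,0],"grip": 0.3},{"xyz": [0,0,-0.003],"rotation": [0,0,0],"grip": 0.3},{"xyz": [0,0,-0.002],"rotation": [0,0,0],"grip": 0.3},{"xyz": [0,0,0],"rotation": [0,0,0],"grip": 0.3},{"xyz": [0,0,0],"rotation": [0,0,0],"grip": 0.3},{"xyz": [0,0,0],"rotation": [0,0,0],"grip": 0.3}]}}

```text
clock: 13.4
eef_pos: [537.9, 68.6, 75.8]
ee_rot: [3.142, 0.0, 1.391]
ft_force: [-3.7, 0.7, 7.8]
finger_gap: 39.0
finger_force: 61.5
```

```bash
python3 - <<'E'
from h import *
for _ in range(4):
    s=ctrl.read_state();print(s["eef_pos"].round(2),s["ft_force"].round(2),s["wrist_torque"].round(3)); viewer.snapshot("side")
E
```

```text
[537.92  68.64  75.84] [-3.72  0.71  7.82] [ 0.035  0.612 -0.072]
[537.91  68.64  75.82] [-3.23 -0.87  7.37] [-0.008  0.61   0.054]
[537.9   68.62  75.82] [-4.25 -0.33  8.45] [ 0.002  0.679 -0.033]
[537.96  68.63  75.88] [-3.16 -0.03  7.53] [-0.001  0.711  0.001]
```

There's a side force of about -3.5 N in x, which suggests a rail is brushing the +x wall. I'll ease the lid a little towards -x.

>>> {"fn": "drive_tool", "kwargs": {"rows": [{"xyz": [-0.002,0,0],"rotation": [0,0,0],"grip": 0.3},{"xyz": [-0.002,0,0],"rotation": [0,0,0],"grip": 0.3},{"xyz": [0,0,0],"rotation": [0,0,0],"grip": 0.3},{"xyz": [0,0,0],"rotation": [0,0,0],"grip": 0.3},{"xyz": [0,0,0],"rotation": [0,0,0],"grip": 0.3},{"xyz": [0,0,0],"rotation": [0,0,0],"grip": 0.3},{"xyz": [0,0,0],"rotation": [0,0,0],"grip": 0.3},{"xyz": [0,0,0],"rotation": [0,0,0],"grip": 0.3}]}}

```text
clock: 14.6
eef_pos: [537.9, 68.6, 76.2]
ee_rot: [3.139, -0.0, 1.391]
ft_force: [-0.8, 0.9, 7.7]
finger_gap: 38.6
finger_force: 61.5
```

```bash
python3 - <<'E'
from h import *
for _ in range(4):
    s=ctrl.read_state();print(s["eef_pos"].round(2),s["ft_force"].round(2),s["wrist_torque"].round(3)); viewer.snapshot("side")
E
```

```text
[537.86  68.64  76.22] [-0.82  0.88  7.66] [0.016 0.283 0.03 ]
[537.87  68.63  76.22] [-1.55  0.83  7.06] [ 0.112  0.285 -0.029]
[537.89  68.62  76.23] [-1.21  0.34  6.78] [0.088 0.215 0.007]
[537.88  68.62  76.21] [-0.78  0.52  7.44] [ 0.073  0.294 -0.025]
```

>>> {"fn": "drive_tool", "kwargs": {"rows": [{"xyz": [-0.001,0,-0.002],"rotation": [0,0,0],"grip": 0.3},{"xyz": [0,0,-0.002],"rotation": [0,0,0],"grip": 0.3},{"xyz": [0,0,-0.001],"rotation": [0,0,0],"grip": 0.3},{"xyz": [0,0,0],"rotation": [0,0,0],"grip": 0.3},{"xyz": [0,0,0],"rotation": [0,0,0],"grip": 0.3},{"xyz": [0,0,0],"rotation": [0,0,0],"grip": 0.3},{"xyz": [0,0,0],"rotation": [0,0,0],"grip": 0.3},{"xyz": [0,0,0],"rotation": [0,0,0],"grip": 0.3}]}}

```text
clock: 15.8
eef_pos: [537.9, 68.6, 75.3]
ee_rot: [3.139, -0.0, 1.391]
ft_force: [-1.6, 0.6, 9.0]
finger_gap: 38.7
finger_force: 61.7
```

```bash
python3 - <<'E'
from h import *
for _ in range(4):
    s=ctrl.read_state();print(s["eef_pos"].round(2),s["ft_force"].round(2),s["wrist_torque"].round(3)); viewer.snapshot("side")
E
```

```text
[537.88  68.62  75.26] [-1.61  0.64  8.97] [0.114 0.432 0.01 ]
[537.89  68.63  75.29] [-1.38  0.17  9.14] [0.151 0.356 0.042]
[537.89  68.64  75.3 ] [-1.02  0.66  8.83] [0.093 0.406 0.012]
[537.88  68.61  75.29] [-1.01  0.41  9.87] [ 0.109  0.438 -0.037]
```

The push is about 9.2 N plus the lid's weight, so the gasket is squeezed roughly 5.1 mm. Now I'll hold it there.

>>> {"fn": "drive_tool", "kwargs": {"rows": [{"xyz": [0,0,0],"rotation": [0,0,0],"grip": 0.3},{"xyz": [0,0,0],"rotation": [0,0,0],"grip": 0.3},{"xyz": [0,0,0],"rotation": [0,0,0],"grip": 0.3},{"xyz": [0,0,0],"rotation": [0,0,0],"grip": 0.3},{"xyz": [0,0,0],"rotation": [0,0,0],"grip": 0.3},{"xyz": [0,0,0],"rotation": [0,0,0],"grip": 0.3},{"xyz": [0,0,0],"rotation": [0,0,0],"grip": 0.3},{"xyz": [0,0,0],"rotation": [0,0,0],"grip": 0.3}]}}

```text
clock: 17.0
eef_pos: [537.9, 68.6, 75.3]
ee_rot: [3.139, -0.0, 1.391]
ft_force: [-1.8, 0.8, 8.9]
finger_gap: 38.8
finger_force: 61.7
```

>>> {"fn": "drive_tool", "kwargs": {"rows": [{"xyz": [0,0,0],"rotation": [0,0,0],"grip": 0.3},{"xyz": [0,0,0],"rotation": [0,0,0],"grip": 0.3},{"xyz": [0,0,0],"rotation": [0,0,0],"grip": 0.3},{"xyz": [0,0,0],"rotation": [0,0,0],"grip": 0.3},{"xyz": [0,0,0],"rotation": [0,0,0],"grip": 0.3},{"xyz": [0,0,0],"rotation": [0,0,0],"grip": 0.3},{"xyz": [0,0,0],"rotation": [0,0,0],"grip": 0.3},{"xyz": [0,0,0],"rotation": [0,0,0],"grip": 0.3}]}}

```text
clock: 18.0
eef_pos: [537.9, 68.6, 75.3]
ee_rot: [3.139, -0.0, 1.391]
ft_force: [-1.8, -0.0, 9.6]
finger_gap: 38.3
finger_force: 61.7
```

>>> {"fn": "drive_tool", "kwargs": {"rows": [{"xyz": [0,0,0],"rotation": [0,0,0],"grip": 0.3},{"xyz": [0,0,0],"rotation": [0,0,0],"grip": 0.3},{"xyz": [0,0,0],"rotation": [0,0,0],"grip": 0.3},{"xyz": [0,0,0],"rotation": [0,0,0],"grip": 0.3},{"xyz": [0,0,0],"rotation": [0,0,0],"grip": 0.3},{"xyz": [0,0,0],"rotation": [0,0,0],"grip": 0.3},{"xyz": [0,0,0],"rotation": [0,0,0],"grip": 0.3},{"xyz": [0,0,0],"rotation": [0,0,0],"grip": 0.3}]}}

```text
clock: 19.0
eef_pos: [537.9, 68.6, 75.3]
ee_rot: [3.139, -0.0, 1.391]
ft_force: [-0.9, 1.1, 9.1]
finger_gap: 39.0
finger_force: 61.6
```

```bash
python3 - <<'E'
from h import *
s=ctrl.read_state();print(s["eef_pos"],s["ee_rot"],s["ft_force"],s["wrist_torque"],s["finger_gap"])
a=viewer.snapshot("scene")[165:225,200:280];b=viewer.snapshot("side")[230:310,255:345]
f=lambda x:cv2.resize(x,(390,390),interpolation=cv2.INTER_CUBIC)
cv2.imwrite("pics/two2.png",np.hstack([f(a),f(b)])[:,:,::-1])
E
```

```text
[537.85389094  68.63407968  75.26706049] [ 3.13898062e+00 -4.52908107e-04  1.39071605e+00] [-0.85812146  1.07269215  9.05899037] [0.10509049 0.39583245 0.01297586] 38.98724244401255
```

View pics/two2.png

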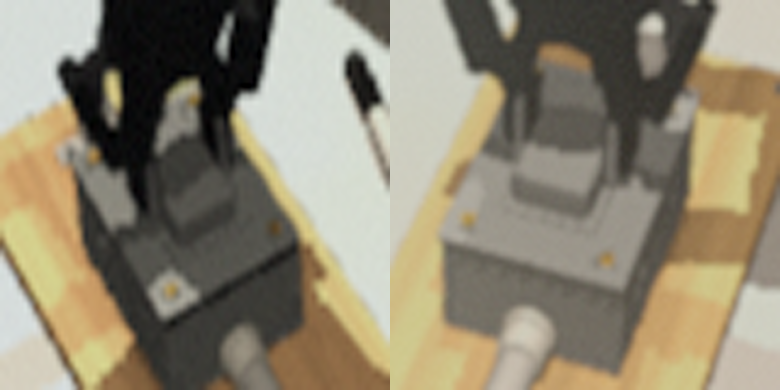

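The lid is square and level on the box with only a thin, even strip of gasket showing. The push has held at about 9–9.6 N for over 3 s, so I'm handing in.

```bash
python3 -c "
from workcell import ctrl
print(ctrl.sign_off())"
```

```text
the job is handed in; nothing more can be done
None
```

The lid is on the box, square with its edges, and still held down with a steady push of about 9 N (about 10.5 N on the gasket with the lid's weight), squeezing the gasket an estimated 5 mm of its 8; the job is handed in.

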